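# Clip the lamp bar into its flap and hold the flap on balance

### The arm

A 6-joint arm with a two-finger parallel gripper is mounted at the origin on the work surface. World frame = base frame: x ahead of the robot, y to its left, z up, the work surface at z = 0. Lengths are in m, angles in degrees, forces in N, time in s.
With the tool pointing down it reaches from about 0.25 to 0.725 m from the base axis. Payload 9.7 kg.
Tool frame: the origin (TCP) lies between the finger pads, 19 mm behind the fingertips; this is the grasp point; z points along the fingers, y is the line along which they close (so a half turn about z gives the same grasp; the last joint's range is limited). The gripper opens to 85 mm and grips with 20 to 120 N. Pads are 22 mm wide; open, the fingers measure 114 mm over their backs; the gripper's body (76 mm by 85 mm) begins 54 mm behind the grasp point. The pads swing forward as they close: fully open they stand 13 mm farther back than shut.
Start: joints at [68.067, 4.979, 10.078, 95.1, 0, 90], TCP at [0.205, 0.51, 0.25] pointing down, gripper open.
Joint ranges: [-179.16, 179.16], [-48.56, 103.87], [-65.8, 70.77], [-126.05, 130.52], [-82.76, 87.17], [-180, 180]. Speed limits (degrees/s): [127.2, 127.2, 147.25, 180, 180, 180].

### API

Orientations are given as [roll, pitch, yaw] about the fixed x, y, z axes, in that order (R = Rz(yaw) Ry(pitch) Rx(roll)).
In Python, from workcell import bot gives the robot as it stands.
- The arm moves only by the shell command python3 drive.py 'ROWS' [FORCE]. ROWS is rows parted by semicolons, their numbers by spaces, 1 to 5 of them, each of 5 numbers: dx, dy, dz in m, then a turn about the tool's z in degrees, then the finger opening in m; each row is the pose to reach, as a shift and turn from the pose commanded when the command began, along the tool's axes at that moment; what a row does not reach only later rows make up. A row lasts 1/12 s, in which the tool goes at most 0.0417 m and 7.16 degrees, less where a joint would pass 70% of its speed; a pose out of reach is approached as far as the arm can. The fingers move at their own pace and stop on an object; FORCE is the grip in N (left out, the last holds). Time passes only in rows, so rows that do not move let the fingers close. It prints the time, the measured TCP pose, the force, the opening and the grip force at its end.
- bot.get_obs(): the state, without advancing time (a new reading comes with each control period).
- bot.camera(name): name is "scene" or "top"; returns the picture (400x640x3 uint8, blue, green, red); there is no depth.
- bot.camera_info(name): a dict with "mtx" (3x3 intrinsics, pixels), "extrinsics" (4x4, takes a point from camera to world coordinates). Camera axes: x right, y down, z forward; pixel columns grow to the right and rows downward; lengths in m; the calibration is good to about 2 mm. A picture is of the moment at which its call begins. camera_info takes no time and is no camera call.
- bot.job_done(): hands the job in; it is judged then, once.
The state is a dict: "time": time; "q": joint angles; "qd": joint speeds; "joint_efforts": joint torques, N m; "ee_pos": TCP position; "tcp_rot": TCP orientation; "wrist_force": force on the tool from outside, world axes, zero at the start; "torque": the same for the moment, N m; "opening": finger opening in m; "grasp_force": force on a finger pad.
Only numpy, scipy, OpenCV 4.12 (cv2) and the standard library are available. Lean on these libraries where they do the work, as an engineer would, in place of code of your own. Each camera call takes 0.05 s, during which the arm holds its last target. There are 200 camera calls.

### The job

Press the loose white lamp bar down into the sprung clip on the light stand's flap, while the flap lies flat, until the jaw snaps shut over the tube, and let go of the lamp. Then take the flap by its bar handle and swing it gently up to its over-centre balance point, straight upright above its hinge, without letting it drop back or tip over backwards. Finish while still gripping the handle and holding the flap upright and still (its hinge is slack and will be tightened while you hold), and leave everything else on the bench alone.

Things in the scene. Friction and masses are not known exactly. Their poses are not given: they have to be found in the camera images.
- lamp: loose lamp bar, 0.12 kg: a white round tube 22 mm in diameter and 140 mm long between two black square end caps (30 x 30 mm, 22 mm long), 180 mm long in all. Origin at its centre; its y axis runs along the tube. It lies flat on the bench with its axis 15 mm above it, and looks the same turned by a half turn. A screwdriver also lies on that side of the bench.
- stand: fixed light stand: grey base plate 190 x 250 x 12 mm, two 74 mm high hinge posts at y = +/-116 mm, the flap hinged between them. Origin on the bench straight under the middle of the hinge axis (62 mm up); -x points from hinge to handle, roughly towards the robot; y along the hinge. Place and yaw vary.
- flap (a joint): flap angle: 0 = lying flat on its stop, handle towards the robot (start); 1.57 = straight upright above the hinge, its balance point with the lamp clipped in; 2.5 = fallen over backwards. No spring, almost no friction: released anywhere else it falls.
- flap_hinge (a point): point on the hinge axis, middle of its length, 62 mm above the bench. The flap's aluminium panel is 6 mm thick, 200 mm wide, reaches 130 mm from the hinge, its top face 3 mm below the hinge axis when flat; 0.42 kg with fittings.
- flap_handle (a point): middle of the handle: a round steel bar 12 mm thick, 118 mm long, parallel to the hinge and 170 mm from it, on two thin arms 55 mm either side of the middle; free gap of 34 mm between bar and panel. 62 mm above the bench when flat. It can turn between finger pads as the flap swings.
- flap_seat (a point): where the lamp's centre belongs: lamp axis parallel to the hinge, 75 mm from it towards the handle, 24 mm above the panel (83 mm above the bench when flat). Clip entered from above; it holds the tube 40 mm either side of the middle (each 12 mm wide, up to 21 mm above the seat): saddle below, fixed wall on the hinge side, sprung jaw arm on the handle side; free between for fingers.
- jaw (a joint): opening angle of the sprung jaw (both arms are one piece, hinged at the panel): 0 = empty and shut, about 0.02 shut on the lamp tube; opens to about 0.13 as the tube is pressed down past it (about 3 to 10 N) and springs back by itself.
- screwdriver: bystander: screwdriver about 200 mm long lying on the bench, on the same side as the lamp; origin at its underside.
- carton_pair: bystander: two stacked white cartons as one piece, 55 x 85 x 48 mm, left of the stand.
- tape: bystander: roll of tape lying flat, 100 mm in diameter, 48 mm high, left of the stand.
- dish: bystander: small black dish, 72 mm wide, 30 mm high, front left of the stand.
- tumbler: bystander: dark steel drinking tumbler, 80 mm wide, 105 mm high, back right; origin at its underside.

How it is judged (in metres and radians):
On the way:
1. the lamp sits in the clip with the jaw shut on it, let go, the flap still lying flat (x of lamp in the frame of flap_seat between -0.004 and 0.004 m and y of lamp in the frame of flap_seat between -0.025 and 0.025 m and z of lamp in the frame of flap_seat between -0.004 and 0.004 m and angle between the y axis of lamp and the y axis of flap_seat, either way round below 0.1 rad and value of joint jaw below 0.07 rad and contact force between the fingers and lamp below 0.1 N and value of joint flap below 0.1 rad), for 0.2 s.
At the end, for the whole second after the job is handed in: Fingers grip the handle (over 1 N, TCP within 60 mm of its middle) and hold the flap still, within 0.1 rad of upright; the lamp is in the clip within 4 mm of its seat across and in depth, 25 mm and 0.1 rad along, jaw shut on it, fingers off it (x of lamp in the frame of flap_seat between -0.004 and 0.004 m and y of lamp in the frame of flap_seat between -0.025 and 0.025 m and z of lamp in the frame of flap_seat between -0.004 and 0.004 m and angle between the y axis of lamp and the y axis of flap_seat, either way round below 0.1 rad and value of joint jaw below 0.07 rad and contact force between the fingers and lamp below 0.1 N and contact force between the fingers and stand above 1 N and distance between the grasp point and flap_handle below 0.06 m and value of joint flap between 1.47 and 1.67 rad and velocity of joint flap between -0.08 and 0.08 rad/s); the arm keeps its last pose, push and grip.
It fails at once if the flap tips over backwards past its balance point (value of joint flap above 1.9 rad).
It fails at once if the flap is flung or falls (velocity of joint flap above 2.5 rad/s or velocity of joint flap below -2.5 rad/s).
It fails at once if a bystander is disturbed (distance of any of screwdriver, carton_pair, tape, dish, tumbler from where it was at the start of the episode above 0.03 m).
It also fails if it takes over 58 s, if anything falls off the work surface, if the arm or the gripper's body presses on something with over 40 N, if the wrist force passes 120 N, or if a joint passes its speed limit or range.

## Working session

There is one attempt and no reset: what is moved stays moved. The work goes in short steps, Python scripts to look and compute and a shell command to move; the robot and the scene stay as the last step left them, time stands still between calls to the robot, and variables do not carry over. Pictures are saved under pics/ and viewed, at most 10 in all, crops included, and the job is handed in when it is done.

```bash
ls; mkdir -p pics; python3 - <<'E'
from workcell import bot
import cv2
for n in("scene","top"):
    im=bot.camera(n); cv2.imwrite(f"pics/{n}0.png",im)
    i=bot.camera_info(n); print(i["mtx"],i["extrinsics"])
print(bot.get_obs())
E
```

```text
drive.py
pics
workcell.py
[[458.54513692   0.         309.40692467]
 [  0.         458.54513692 196.63525966]
 [  0.           0.           1.        ]] [[ 0.51719446  0.64500087 -0.5625689   1.30733121]
 [ 0.85583061 -0.3836149   0.34697778 -0.37045901]
 [ 0.00799116 -0.66091867 -0.75041499  1.04149535]
 [ 0.          0.          0.          1.        ]]
[[482.21651359   0.         324.3292895 ]
 [  0.         482.21651359 199.57645148]
 [  0.           0.           1.        ]] [[-2.32666399e-02 -9.92787225e-01  1.17610327e-01  4.22661092e-01]
 [-9.99729237e-01  2.30651416e-02 -3.07423894e-03  8.84032495e-02]
 [ 3.39366298e-04 -1.17650010e-01 -9.93055064e-01  1.46043405e+00]
 [ 0.00000000e+00  0.00000000e+00  0.00000000e+00  1.00000000e+00]]
{'time': 0.1, 'q': array([6.80663722e+01, 5.00799714e+00, 1.00375092e+01, 9.50994905e+01,
       5.64448373e-04, 8.99980529e+01]), 'qd': array([ 0.03542423,  0.00603037,  0.13229011,  0.03642193, -0.07502102,
        0.02921017]), 'joint_efforts': array([-9.36267206e-04, -5.21560156e+01,  4.65652764e+01,  1.59833551e-02,
       -6.28892872e-05, -7.09947940e-06]), 'ee_pos': array([0.20536885, 0.51001294, 0.24934019]), 'tcp_rot': array([-1.79930022e+02, -5.66826068e-04,  1.58068319e+02]), 'wrist_force': array([-0.70894828, -0.7073798 ,  0.30566265]), 'torque': array([-0.00586124,  0.00095392, -0.03290189]), 'grasp_force': 0.0, 'opening': 0.0855987227452414}
```

View pics/top0.png

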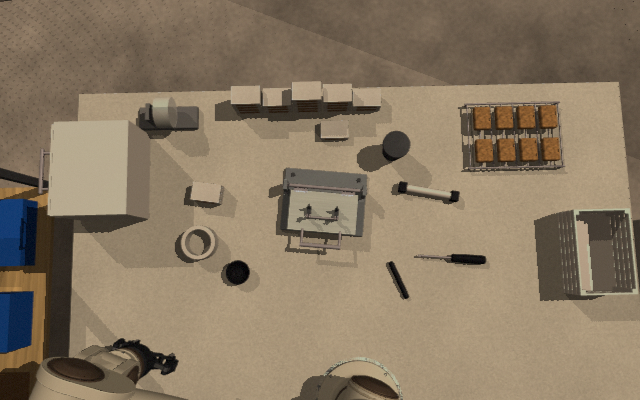

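View pics/scene0.png

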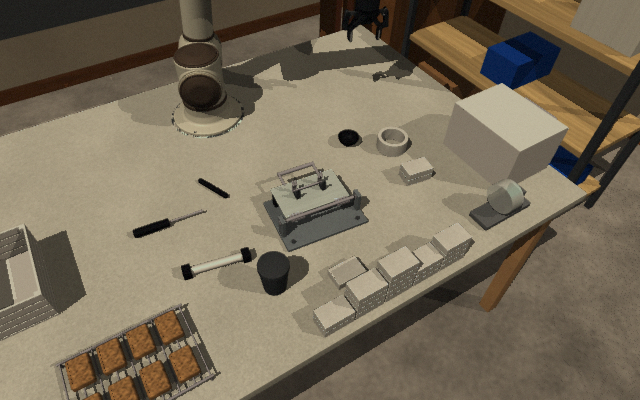

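The top view shows the lamp with its caps near (402,187) and (456,196). The stand is around (325,205) with its handle at about (320,240), the tumbler at (396,145) and the screwdriver at (450,259). Next I'll look at enlarged crops.

```bash
cat > h.py <<'E'
import numpy as np, cv2
from workcell import bot
from scipy.spatial.transform import Rotation as R
I={n:bot.camera_info(n) for n in("scene","top")}
def ray(n,u,v):
    T=np.array(I[n]["extrinsics"]); d=T[:3,:3]@np.linalg.solve(np.array(I[n]["mtx"]),[u,v,1.]); return T[:3,3],d
def plane(n,u,v,z):
    o,d=ray(n,u,v); return o+d*(z-o[2])/d[2]
def proj(n,p):
    T=np.linalg.inv(np.array(I[n]["extrinsics"])); c=np.array(I[n]["mtx"])@(T[:3,:3]@np.asarray(p,float)+T[:3,3]); return c[:2]/c[2]
def tri(a,b):
    (o1,d1),(o2,d2)=ray("top",*a),ray("scene",*b)
    A=np.c_[d1,-d2]; s=np.linalg.lstsq(A,o2-o1,rcond=None)[0]
    p,q=o1+d1*s[0],o2+d2*s[1]; return (p+q)/2,np.linalg.norm(p-q)
E
python3 - <<'E'
from h import *
a=cv2.imread("pics/top0.png"); b=cv2.imread("pics/scene0.png")
cv2.imwrite("pics/topc.png",cv2.resize(a[160:260,270:380],None,fx=6,fy=6,interpolation=cv2.INTER_CUBIC)[:600])
cv2.imwrite("pics/scenec.png",cv2.resize(b[155:255,255:375],None,fx=6,fy=6,interpolation=cv2.INTER_CUBIC))
# lamp caps
for n,im,(x0,x1,y0,y1) in(("top",a,(390,470,175,210)),("scene",b,(175,258,240,285))):
    m=(im[y0:y1,x0:x1].max(2)<45).astype('uint8')
    k,l,s,c=cv2.connectedComponentsWithStats(m)
    for i in range(1,k):
        if s[i,4]>25:
            p=c[i]+[x0,y0]; print(n,p,s[i],plane(n,*p,0.02))
    w=(im[y0:y1,x0:x1].min(2)>195).astype('uint8'); print(w.sum())
E
```

```text
top [401.84810127 187.34177215] [ 8  7  9 11 79] [ 0.6249863  -0.15075033  0.02      ]
top [453.73333333 196.62666667] [59 16 10 11 75] [ 0.59314745 -0.30572448  0.02      ]
0
scene [246.03448276 254.82758621] [ 66   8  11  15 116] [ 0.63212702 -0.15034079  0.02      ]
scene [186.52 271.68] [  6  24  12  16 125] [ 0.60046302 -0.30537628  0.02      ]
0
```

View pics/topc.png

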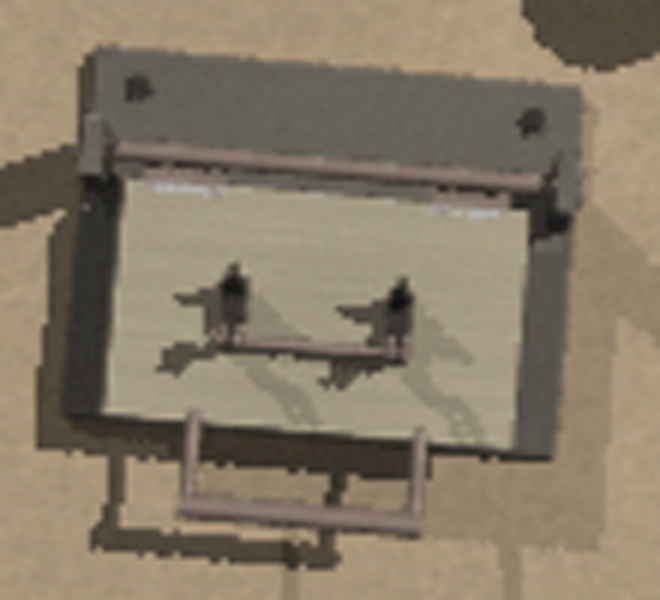

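View pics/scenec.png

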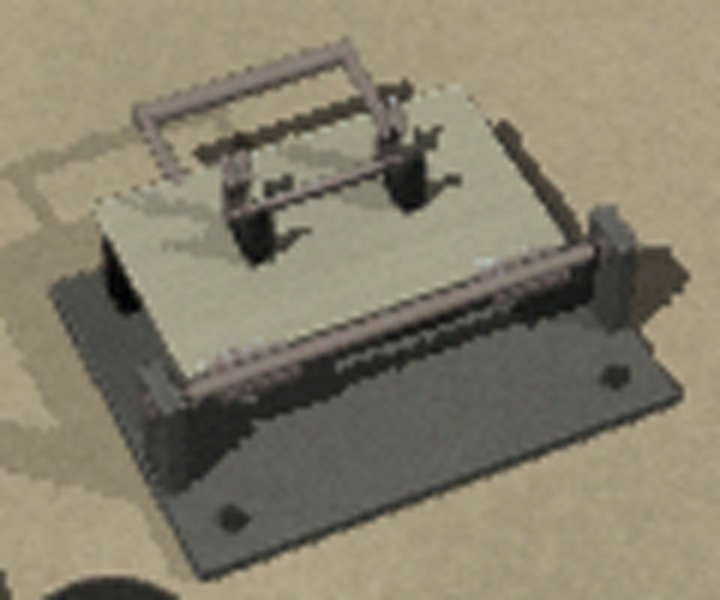

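```bash
python3 - <<'E'
from h import *
np.set_printoptions(precision=4,suppress=True)
t=lambda x,y:((x+.5)/6-.5+270,(y+.5)/6-.5+160)
s=lambda x,y:((x+.5)/6-.5+255,(y+.5)/6-.5+155)
P={}
for n,a,b in(("hanL",(186,508),(345,48)),("hanR",(417,522),(142,114)),("hinL",(112,151),(592,250)),("hinR",(543,183),(188,388)),("rodL",(230,347),(388,163)),("rodR",(402,354),(235,212))):
    P[n]=tri(t(*a),s(*b)); print(n,P[n])
for n,z,L in(("han",.062,.118),("hin",.062,.2)):
    q=[plane("top",*t(*c),z) for c in({"han":[(186,508),(417,522)],"hin":[(112,151),(543,183)]}[n])]
    q2=[plane("scene",*s(*c),z) for c in({"han":[(345,48),(142,114)],"hin":[(592,250),(188,388)]}[n])]
    for w in(q,q2): d=w[0]-w[1]; print(n,(w[0]+w[1])/2,np.linalg.norm(d),np.degrees(np.arctan2(-d[0],d[1])))
print("panel front mid (130 from hinge)",[plane("top",*t(*c),.059) for c in((105,412),(517,447),(127,178),(528,208))])
# lamp
for z in(.025,.03):
    q=[plane("top",401.85,187.34,z),plane("top",453.73,196.63,z)]
    d=q[0]-q[1]; print("lamp",sum(q)/2,np.linalg.norm(d),np.degrees(np.arctan2(-d[0],d[1])))
print(tri((401.85,187.34),(246.03,254.83)),tri((453.73,196.63),(186.5,271.7)))
print("tumbler top",plane("top",396.5,145.5,.105))
print("screwdr",plane("top",450,259,.015),plane("top",415,257,.01))
E
```

```text
hanL (array([0.4609, 0.1573, 0.0653]), np.float64(0.004083379412653446))
hanR (array([0.4513, 0.0463, 0.0674]), np.float64(0.0032594223321893005))
hinL (array([0.6351, 0.1897, 0.0618]), np.float64(0.002212586153366309))
hinR (array([ 0.6139, -0.019 ,  0.0679]), np.float64(0.003925435768979932))
rodL (array([0.5381, 0.1348, 0.0633]), np.float64(0.004164871577324386))
rodR (array([0.5324, 0.052 , 0.069 ]), np.float64(0.004529365909248634))
han [0.4553 0.1002 0.062 ] 0.11138808764667253 -4.786159374655965
han [0.4531 0.1055 0.062 ] 0.11150758973951173 -5.931694331814759
hin [0.6242 0.0838 0.062 ] 0.21099368752181613 -5.6189396623904715
hin [0.6231 0.0878 0.062 ] 0.20728858944086337 -6.948335293507206
panel front mid (130 from hinge) [array([0.5073, 0.1942, 0.059 ]), array([ 0.4857, -0.0047,  0.059 ]), array([0.6214, 0.1818, 0.059 ]), array([ 0.6021, -0.0137,  0.059 ])]
lamp [ 0.6084 -0.2271  0.025 ] 0.15764865197365632 -11.616235120478144
lamp [ 0.6078 -0.226   0.03  ] 0.15709951963410873 -11.616235120478118
(array([ 0.6267, -0.1504,  0.013 ]), np.float64(0.003416378975800187)) (array([ 0.5946, -0.3063,  0.0125]), np.float64(0.00301305622393383))
tumbler top [ 0.7346 -0.1264  0.105 ]
screwdr [ 0.4072 -0.2857  0.015 ] [ 0.4155 -0.1828  0.01  ]
```

The stand fit agrees with the given sizes: handle to hinge is 170 mm, yaw is about -5.7°, and the seat is at about (0.549, 0.0935). The lamp is at about (0.609, -0.227) with yaw -11.6°. I'll move towards the lamp.

```bash
cat > go.py <<'E'
import sys
from h import *
# usage: go.py x y z yaw_of_tool_y : remaining shift in tool axes & turn
o=bot.get_obs(); M=R.from_euler("xyz",o["tcp_rot"],degrees=True).as_matrix()
x,y,z,a=map(float,sys.argv[1:5]); d=M.T@(np.array([x,y,z])-o["ee_pos"])
w=np.array([np.cos(np.radians(a)),np.sin(np.radians(a)),0]); l=M.T@w
print("t",o["time"],"pos",o["ee_pos"].round(4),"shift",d.round(4),"turn",round(np.degrees(np.arctan2(-l[0],l[1])),2),"F",o["wrist_force"].round(1),"q",o["q"].round(0),"op",round(o["opening"],4),"g",o["grasp_force"])
E
for i in 1 ; do
python3 drive.py '-.032 -.026 0 0 .085; -.064 -.052 0 0 .085; -.096 -.078 0 0 .085; -.128 -.104 0 0 .085; -.16 -.13 0 0 .085'
python3 drive.py '-.032 -.026 0 0 .085; -.064 -.052 0 0 .085; -.096 -.078 0 0 .085; -.128 -.104 0 0 .085; -.16 -.13 0 0 .085'
python3 drive.py '-.032 -.026 0 0 .085; -.064 -.052 0 0 .085; -.096 -.078 0 0 .085; -.128 -.104 0 0 .085; -.16 -.13 0 0 .085'
python3 drive.py '-.032 -.026 0 0 .085; -.064 -.052 0 0 .085; -.096 -.078 0 0 .085; -.128 -.104 0 0 .085; -.16 -.13 0 0 .085'
python3 drive.py '0 0 0 7 .085; 0 0 0 14 .085; 0 0 0 21 .085; 0 0 0 28 .085; 0 0 0 35 .085'
done; python3 go.py .609 -.227 .12 -11.6
```

```text
time: 0.52
ee_pos: [0.3056, 0.3281, 0.2496]
tcp_rot: [-180.0, -0.0, 158.1]
wrist_force: [0.3, 0.6, -0.2]
opening: 0.0849
grasp_force: 0.0
time: 0.93
ee_pos: [0.4055, 0.1475, 0.2499]
tcp_rot: [180.0, 0.0, 158.1]
wrist_force: [1.0, 0.3, -1.0]
opening: 0.0847
grasp_force: 0.0
time: 1.35
ee_pos: [0.5055, -0.0331, 0.2498]
tcp_rot: [180.0, -0.0, 158.0]
wrist_force: [1.1, 0.3, 0.2]
opening: 0.0852
grasp_force: 0.0
time: 1.77
ee_pos: [0.6053, -0.2133, 0.2495]
tcp_rot: [180.0, -0.0, 158.1]
wrist_force: [1.1, -0.5, -0.0]
opening: 0.0853
grasp_force: 0.0
time: 2.18
ee_pos: [0.6048, -0.2114, 0.2492]
tcp_rot: [-180.0, -0.1, 122.7]
wrist_force: [-0.5, 0.6, 0.4]
opening: 0.0853
grasp_force: 0.0
t 2.1833 pos [ 0.6048 -0.2114  0.2492] shift [-0.0155 -0.0048  0.1292] turn 44.3 F [-0.5  0.6  0.4] q [-19.  18.  25.  97.   0.  38.] op 0.0853 g 0.0
```

```bash
cd .;
python3 drive.py '-.005 -.001 .03 7 .085; -.01 -.003 .06 14 .085; -.0155 -.0048 .09 21 .085; -.0155 -.0048 .11 28 .085; -.0155 -.0048 .13 35 .085' >/dev/null
python3 drive.py '0 0 0 7 .085; 0 0 0 9.3 .085; 0 0 0 9.3 .085' >/dev/null
python3 go.py .609 -.227 .024 -11.6
python3 - <<'E'
from h import *
a=bot.camera("top"); b=bot.camera("scene")
cv2.imwrite("pics/p1.png",np.hstack([cv2.resize(a[120:260,370:480],(393,500)),cv2.resize(b[200:300,160:280],(400,333))[:, :400] if 0 else cv2.resize(b[200:325,170:270],(400,500))]))
E
```

```text
t 2.85 pos [ 0.6089 -0.2267  0.119 ] shift [-0.0003  0.0003  0.095 ] turn 0.26 F [ 0.3 -0.1  0.4] q [-20.  18.  11.  83.   0.  81.] op 0.0854 g 0.0
```

View pics/p1.png

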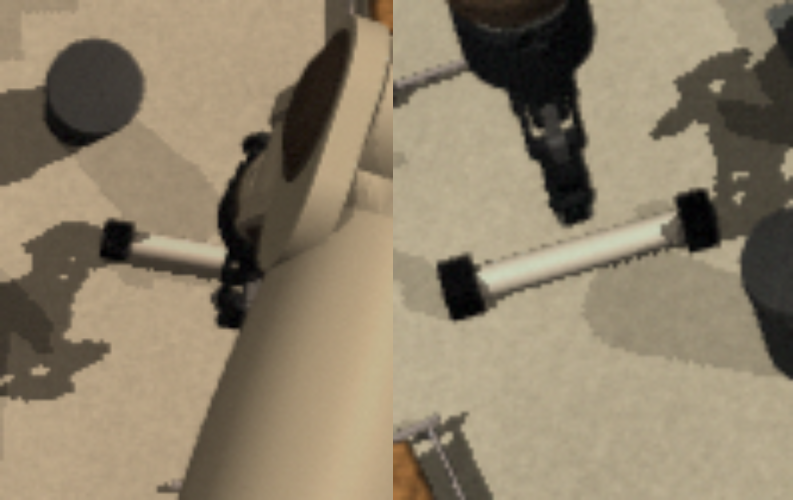

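The gripper stands above the lamp's middle with its closing line across the tube, and the tumbler is clear. I'll go down and grip.

```bash
cd .;
python3 drive.py '0 0 .03 0 .085; 0 0 .06 0 .085; 0 0 .08 0 .085; 0 0 .09 0 .085; 0 0 .095 0 .085' 40
python3 drive.py '0 0 0 0 .01; 0 0 0 0 .01; 0 0 0 0 .01; 0 0 0 0 .01; 0 0 0 0 .01' 40
python3 drive.py '0 0 0 0 .01; 0 0 0 0 .01; 0 0 0 0 .01' 40
python3 go.py .609 -.227 .024 -11.6
```

```text
time: 3.37
ee_pos: [0.6086, -0.2266, 0.0234]
tcp_rot: [-179.9, -0.0, 78.8]
wrist_force: [1.0, 0.6, -0.6]
opening: 0.0851
grasp_force: 0.0
time: 3.78
ee_pos: [0.6099, -0.2271, 0.0262]
tcp_rot: [179.9, 0.0, 78.8]
wrist_force: [4.9, -0.2, 0.7]
opening: 0.0251
grasp_force: 1.0
time: 4.03
ee_pos: [0.61, -0.2271, 0.0263]
tcp_rot: [179.9, 0.0, 78.8]
wrist_force: [0.3, -0.6, 6.4]
opening: 0.0205
grasp_force: 39.4
t 4.0333 pos [ 0.61   -0.2271  0.0263] shift [-0.0001 -0.001   0.0023] turn 0.37 F [ 0.3 -0.6  6.4] q [-20.  20.   3.  73.  -0.  81.] op 0.0205 g 39.40551996231079
```

```bash
cd .;
python3 drive.py '0 0 -.003 0 .01; 0 0 -.006 0 .01; 0 0 -.01 0 .01' 
python3 drive.py '0 0 -.03 0 .01; 0 0 -.06 0 .01; 0 0 -.09 0 .01; 0 0 -.12 0 .01; 0 0 -.15 0 .01'
python3 go.py .549 .0935 .18 -5.7
```

```text
time: 4.28
ee_pos: [0.609, -0.2267, 0.0348]
tcp_rot: [-179.9, -0.0, 78.8]
wrist_force: [-0.5, -0.1, -0.8]
opening: 0.0204
grasp_force: 39.2
time: 4.7
ee_pos: [0.609, -0.2267, 0.1866]
tcp_rot: [-180.0, -0.0, 78.8]
wrist_force: [0.9, -0.7, -1.0]
opening: 0.0203
grasp_force: 39.3
t 4.7 pos [ 0.609  -0.2267  0.1866] shift [ 0.3024 -0.1212  0.0067] turn -5.53 F [ 0.9 -0.7 -1. ] q [-20.  18.  18.  90.   0.  81.] op 0.0203 g 39.28644776344299
```

```bash
cd .;
python3 drive.py '.036 -.0145 0 0 .01; .072 -.029 0 0 .01; .108 -.0435 0 0 .01; .144 -.058 0 0 .01; .18 -.0725 0 0 .01' >/dev/null
python3 drive.py '.036 -.0145 0 0 .01; .072 -.029 0 0 .01; .108 -.0435 0 0 .01; .1224 -.0487 0 -2 .01; .1224 -.0487 0 -5.5 .01' >/dev/null
python3 drive.py '0 0 .02 0 .01; 0 0 .04 0 .01; 0 0 .045 0 .01; 0 0 .045 0 .01' 
python3 go.py .549 .0935 .0943 -5.7
python3 - <<'E'
from h import *
a=bot.camera("top"); b=bot.camera("scene")
cv2.imwrite("pics/top2.png",a);cv2.imwrite("pics/scene2.png",b)
cv2.imwrite("pics/p2.png",cv2.resize(b[135:255,245:405],(800,600),interpolation=cv2.INTER_CUBIC))
cv2.imwrite("pics/p3.png",cv2.resize(a[160:260,270:380],(660,600),interpolation=cv2.INTER_CUBIC))
E
```

```text
time: 5.87
ee_pos: [0.5484, 0.0933, 0.1386]
tcp_rot: [-179.8, 0.0, 84.3]
wrist_force: [0.6, 0.9, -0.7]
opening: 0.0203
grasp_force: 39.4
t 5.8667 pos [0.5484 0.0933 0.1386] shift [0.0003 0.0007 0.0443] turn -0.03 F [ 0.6  0.9 -0.7] q [ 10.   5.  -2.  83.   0. 105.] op 0.0203 g 39.43889915943146
```

View pics/p2.png

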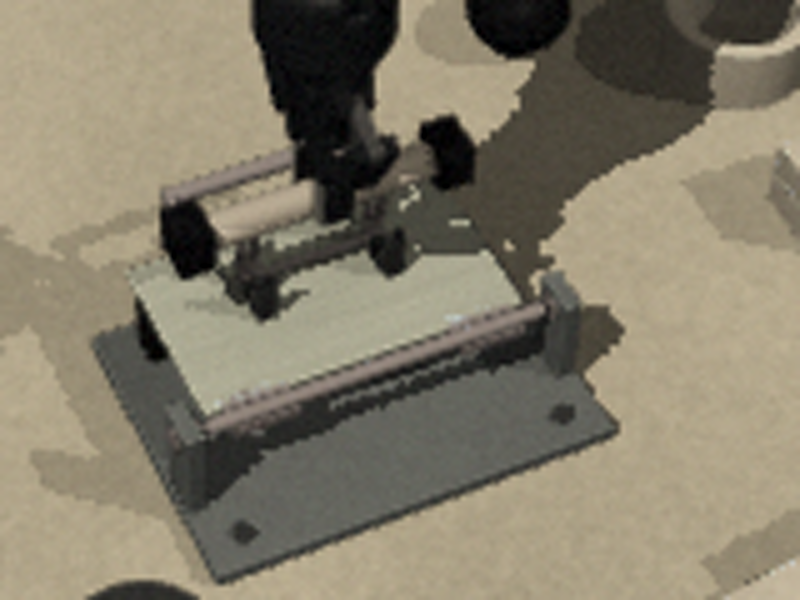

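View pics/p3.png

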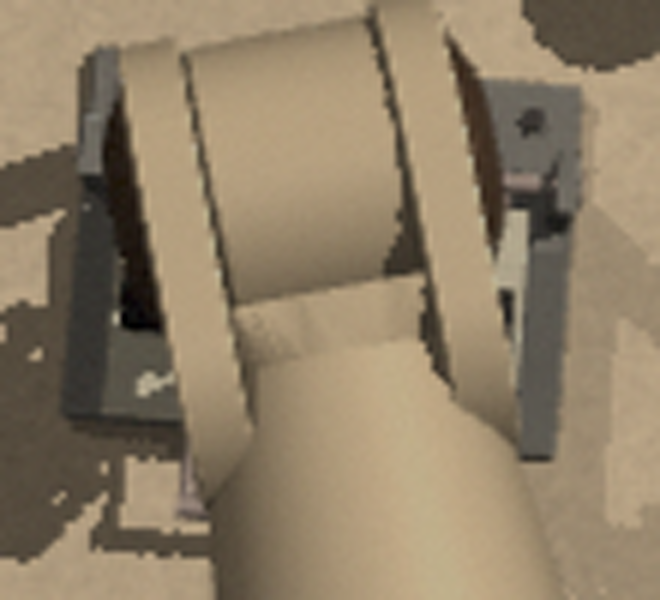

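```bash
python3 - <<'E'
from h import *
np.set_printoptions(precision=2,suppress=True)
b=cv2.imread("pics/scene2.png")
c=np.array([.5484,.0933]);y=np.array([.0993,.995])
for z in(.122,.127,.132):
    print(z,[proj("scene",[*(c+s*.079*y),z]) for s in(-1,1)])
print("hinge",[proj("scene",[*(np.array([.6237,.086])+s*.104*y),.062]) for s in(-1,1)],"meas",255+188.5/6-.5,155+388.5/6-.5,255+592.5/6-.5,155+250.5/6-.5)
print("handle",[proj("scene",[*(np.array([.454,.103])+s*.057*y),.062]) for s in(-1,1)],"meas",255+142.5/6-.5,155+114.5/6-.5,255+345.5/6-.5,155+48.5/6-.5)
for x0,x1,y0,y1 in((272,292,170,195),(326,345,152,178)):
    m=(b[y0:y1,x0:x1].max(2)<45).astype('uint8'); k,l,s,ce=cv2.connectedComponentsWithStats(m)
    i=1+s[1:,4].argmax(); print(ce[i]+[x0,y0],s[i])
    u=s[i]; print("bbox mid",x0+u[0]+(u[2]-1)/2,y0+u[1]+(u[3]-1)/2)
E
```

```text
0.122 [array([282.26, 183.99]), array([333.51, 166.74])]
0.127 [array([282.2 , 182.74]), array([333.59, 165.49])]
0.132 [array([282.13, 181.48]), array([333.68, 164.22])]
hinge [array([285.65, 220.28]), array([352.58, 196.03])] meas 285.9166666666667 219.25 353.25 196.25
handle [array([277.3 , 174.24]), array([311.87, 162.88])] meas 278.25 173.58333333333334 312.0833333333333 162.58333333333334
[282.24 182.39] [  5   5  12  16 125]
bbox mid 282.5 182.5
[334.5  165.54] [  3   7  11  14 111]
bbox mid 334.0 165.5
```

The scene view has the lamp's cap centres at (282.4,182.4) and (334.2,165.5). They match the projected seat line to within half a pixel, the same small offset the stand shows, so the lamp is parallel and centred over the clip. I'll press it in.

```bash
cd .;
python3 drive.py '0 .0006 .008 0 .01; 0 .0006 .014 0 .01; 0 .0006 .02 0 .01; 0 .0006 .024 0 .01; 0 .0006 .028 0 .01' 60
python3 drive.py '0 0 .003 0 .01; 0 0 .006 0 .01; 0 0 .009 0 .01; 0 0 .012 0 .01'
python3 drive.py '0 0 .002 0 .01; 0 0 .004 0 .01; 0 0 .005 0 .01; 0 0 .005 0 .01'
python3 go.py .549 .0935 .0943 -5.7
```

```text
time: 6.38
ee_pos: [0.5503, 0.0933, 0.1119]
tcp_rot: [179.9, -0.0, 84.3]
wrist_force: [4.6, -1.6, 11.1]
opening: 0.0195
grasp_force: 62.6
time: 6.72
ee_pos: [0.5498, 0.0934, 0.1007]
tcp_rot: [180.0, -0.0, 84.3]
wrist_force: [-1.6, 0.1, 4.6]
opening: 0.0201
grasp_force: 62.0
time: 7.05
ee_pos: [0.5497, 0.0933, 0.0946]
tcp_rot: [-180.0, 0.0, 84.3]
wrist_force: [-0.5, -1.2, -0.4]
opening: 0.0197
grasp_force: 61.6
t 7.05 pos [0.5497 0.0933 0.0946] shift [ 0.0001 -0.0007  0.0003] turn -0.04 F [-0.5 -1.2 -0.4] q [ 10.   6.  -6.  78.  -0. 105.] op 0.0197 g 61.56325936317444
```

```bash
cd .;
python3 drive.py '0 0 .001 0 .01; 0 0 .002 0 .01; 0 0 .002 0 .01' 
python3 drive.py '0 0 .001 0 .01; 0 0 .002 0 .01; 0 0 .002 0 .01'
```

```text
time: 7.3
ee_pos: [0.5498, 0.0932, 0.0941]
tcp_rot: [180.0, -0.0, 84.3]
wrist_force: [-5.3, -1.0, 11.1]
opening: 0.0198
grasp_force: 62.7
time: 7.55
ee_pos: [0.5499, 0.0933, 0.094]
tcp_rot: [179.9, -0.0, 84.3]
wrist_force: [-11.0, -1.9, 24.4]
opening: 0.0196
grasp_force: 64.1
```

```bash
cd .;
python3 drive.py '0 0 -.002 0 .01; 0 0 -.004 0 .01; 0 0 -.004 0 .01' 
python3 drive.py '0 0 0 0 .04; 0 0 0 0 .04; 0 0 0 0 .04; 0 0 0 0 .04; 0 0 0 0 .04' 20
python3 drive.py '0 0 -.01 0 .04; 0 0 -.03 0 .04; 0 0 -.06 0 .04; 0 0 -.09 0 .04; 0 0 -.12 0 .04'
python3 go.py .454 .103 .12 -5.7
```

```text
time: 7.8
ee_pos: [0.5498, 0.0933, 0.0945]
tcp_rot: [-180.0, 0.0, 84.3]
wrist_force: [0.7, 0.1, -4.2]
opening: 0.0191
grasp_force: 60.9
time: 8.22
ee_pos: [0.55, 0.0934, 0.095]
tcp_rot: [180.0, -0.0, 84.3]
wrist_force: [-0.0, -0.6, -0.2]
opening: 0.0398
grasp_force: 0.0
time: 8.63
ee_pos: [0.5496, 0.0933, 0.2171]
tcp_rot: [180.0, -0.0, 84.3]
wrist_force: [0.9, 0.6, -0.8]
opening: 0.0402
grasp_force: 0.0
t 8.6333 pos [0.5496 0.0933 0.2171] shift [ 0.0001 -0.0962  0.0971] turn -0.03 F [ 0.9  0.6 -0.8] q [ 10.   5.   7.  91.   0. 105.] op 0.0402 g 0.0
```

```bash
cd .;
python3 drive.py '0 -.03 0 0 .032; 0 -.06 .02 0 .032; 0 -.09 .05 0 .032; 0 -.0955 .085 0 .032; 0 -.0955 .085 0 .032'
python3 go.py .4548 .103 .062 -5.7
python3 - <<'E'
from h import *
b=bot.camera("scene"); a=bot.camera("top")
cv2.imwrite("pics/scene3.png",b);cv2.imwrite("pics/top3.png",a)
cv2.imwrite("pics/p4.png",cv2.resize(b[135:255,245:405],(800,600),interpolation=cv2.INTER_CUBIC))
c=np.array([.5496,.0935]);y=np.array([.0993,.995])
for z in(.083,.088): print(z,[proj("scene",[*(c+s*.079*y),z]).round(1) for s in(-1,1)])
E
```

```text
time: 9.05
ee_pos: [0.4504, 0.1023, 0.1246]
tcp_rot: [-179.5, 0.1, 84.3]
wrist_force: [-1.9, -1.1, -0.4]
opening: 0.0319
grasp_force: 0.0
t 9.05 pos [0.4504 0.1023 0.1246] shift [0.0013 0.0048 0.0626] turn 0.01 F [-1.9 -1.1 -0.4] q [ 13.  -7. -16.  82.   0. 108.] op 0.0319 g 0.0
0.083 [array([283. , 193.7]), array([333.2, 176.5])]
0.088 [array([283. , 192.5]), array([333.2, 175.3])]
```

View pics/p4.png

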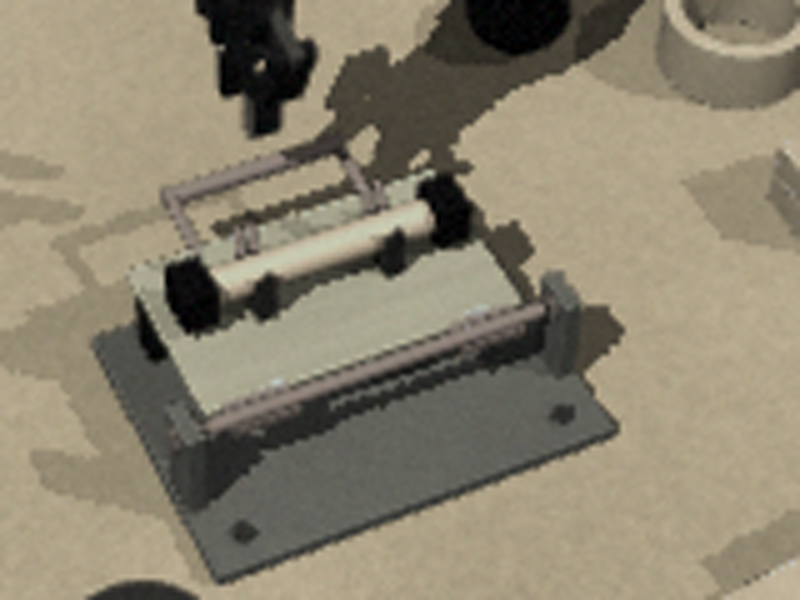

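The lamp sits in the clip: its caps are at crop (192,294) and (446,210), which is (283,193.4) and (333.8,176.6) in the full picture, as projected for a height of 83 mm. Next is the handle.

```bash
cd .;
python3 drive.py '0 0 .01 0 .032; 0 0 .025 0 .032; 0 0 .04 0 .032; 0 0 .055 0 .032; 0 0 .066 0 .032'
python3 drive.py '0 0 0 0 .032; 0 0 0 0 .032'
python3 go.py .4548 .103 .062 -5.7
```

```text
time: 9.57
ee_pos: [0.4567, 0.103, 0.0645]
tcp_rot: [179.9, -0.0, 84.2]
wrist_force: [-0.7, 0.2, 0.9]
opening: 0.032
grasp_force: 0.0
time: 9.73
ee_pos: [0.4557, 0.1029, 0.0647]
tcp_rot: [180.0, -0.0, 84.3]
wrist_force: [-0.1, 0.0, 0.9]
opening: 0.032
grasp_force: 0.0
t 9.7333 pos [0.4557 0.1029 0.0647] shift [ 0.     -0.0009  0.0027] turn -0.05 F [-0.1  0.   0.9] q [ 13.  -6. -21.  75.  -0. 108.] op 0.032 g 0.0
```

```bash
cd .;
python3 drive.py '0 0 .001 0 .032; 0 0 .001 0 .005; 0 0 .001 0 .005; 0 0 .001 0 .005; 0 0 .001 0 .005' 30
python3 drive.py '0 0 0 0 .005; 0 0 0 0 .005; 0 0 0 0 .005'
python3 go.py .4548 .103 .062 -5.7
```

```text
time: 10.15
ee_pos: [0.4553, 0.103, 0.0639]
tcp_rot: [179.9, -0.0, 84.3]
wrist_force: [-2.8, -0.2, 6.6]
opening: 0.0111
grasp_force: 29.4
time: 10.4
ee_pos: [0.4553, 0.103, 0.0639]
tcp_rot: [179.9, -0.0, 84.3]
wrist_force: [-1.4, -0.2, 5.5]
opening: 0.0108
grasp_force: 29.4
t 10.4 pos [0.4553 0.103  0.0639] shift [-0.0001 -0.0005  0.0019] turn -0.03 F [-1.4 -0.2  5.5] q [ 13.  -6. -21.  74.   0. 108.] op 0.0108 g 29.41426455974579
```

```bash
cd .;
python3 drive.py '0 0 -.003 0 .005; 0 .0002 -.0089 0 .005; 0 .0006 -.0148 0 .005; 0 .0013 -.0207 0 .005; 0 .0021 -.0266 0 .005'
python3 drive.py '0 .0016 -.0088 0 .005; 0 .0037 -.0174 0 .005; 0 .0062 -.0259 0 .005; 0 .0092 -.0343 0 .005; 0 .0126 -.0426 0 .005'
python3 go.py .4778 .1007 .1472 -5.7
```

```text
time: 10.82
ee_pos: [0.4571, 0.1027, 0.0902]
tcp_rot: [-180.0, -0.0, 84.3]
wrist_force: [4.0, 2.3, -4.1]
opening: 0.0107
grasp_force: 29.1
time: 11.23
ee_pos: [0.4689, 0.1014, 0.133]
tcp_rot: [-179.9, -0.0, 84.3]
wrist_force: [-5.1, 3.8, -2.1]
opening: 0.011
grasp_force: 29.3
t 11.2333 pos [0.4689 0.1014 0.133 ] shift [ 0.0002  0.0089 -0.0143] turn -0.02 F [-5.1  3.8 -2.1] q [ 12.  -5. -13.  82.   0. 108.] op 0.011 g 29.259989261627197
```

```bash
cd .;
python3 drive.py '0 .0038 -.008 0 .005; 0 .0081 -.0159 0 .005; 0 .0127 -.0234 0 .005; 0 .0178 -.0308 0 .005; 0 .0232 -.0378 0 .005'
python3 drive.py '0 .0058 -.0068 0 .005; 0 .0119 -.0132 0 .005; 0 .0184 -.0194 0 .005; 0 .0251 -.0251 0 .005; 0 .0322 -.0306 0 .005'
python3 go.py .5250 .0960 .2014 -5.7
```

```text
time: 11.65
ee_pos: [0.4905, 0.0991, 0.1712]
tcp_rot: [-179.7, 0.0, 84.3]
wrist_force: [-15.8, 3.1, 8.3]
opening: 0.0108
grasp_force: 29.7
time: 12.07
ee_pos: [0.5225, 0.0957, 0.2039]
tcp_rot: [-179.8, -0.0, 84.3]
wrist_force: [-20.7, 0.0, 20.8]
opening: 0.0105
grasp_force: 30.6
t 12.0667 pos [0.5225 0.0957 0.2039] shift [0.0005 0.0025 0.0025] turn -0.01 F [-20.7   0.   20.8] q [ 10.   2.   2.  90.   0. 106.] op 0.0105 g 30.568395853042603
```

The force is purely radial and growing, so the arc I command is slightly too tight. I'll ease outwards and re-read.

```bash
cd .;
python3 drive.py '0 -.001 -.0015 0 .005; 0 -.002 -.003 0 .005; 0 -.002 -.003 0 .005'
python3 go.py .5250 .0960 .2014 -5.7
```

```text
time: 12.32
ee_pos: [0.5228, 0.0957, 0.204]
tcp_rot: [180.0, 0.0, 84.3]
wrist_force: [-2.7, -1.3, 0.7]
opening: 0.0106
grasp_force: 30.3
t 12.3167 pos [0.5228 0.0957 0.204 ] shift [0.0005 0.0022 0.0026] turn -0.05 F [-2.7 -1.3  0.7] q [ 10.   2.   2.  90.  -0. 106.] op 0.0106 g 30.28634011745453
```

```bash
cd .;
python3 drive.py '0 .005 -.0037 0 .005; 0 .0115 -.0082 0 .005; 0 .019 -.0129 0 .005; 0 .0275 -.0176 0 .005; 0 .0358 -.0217 0 .005'
python3 drive.py '0 0 0 0 .005'
python3 go.py .6245 .086 .232 -5.7
```

```text
time: 12.73
ee_pos: [0.5584, 0.0919, 0.2258]
tcp_rot: [-179.9, 0.1, 84.3]
wrist_force: [-2.5, -3.3, -0.2]
opening: 0.0109
grasp_force: 29.4
time: 12.82
ee_pos: [0.5592, 0.0918, 0.2261]
tcp_rot: [180.0, 0.1, 84.2]
wrist_force: [-3.7, -4.0, 5.5]
opening: 0.0109
grasp_force: 30.2
t 12.8167 pos [0.5592 0.0918 0.2261] shift [ 0.0008  0.0656 -0.0059] turn -0.07 F [-3.7 -4.   5.5] q [  9.   7.   9.  93.  -0. 105.] op 0.0109 g 30.152746438980103
```

```bash
cd .;
python3 drive.py '0 .0055 -.0036 0 .005; 0 .012 -.006 0 .005; 0 .019 -.0085 0 .005; 0 .026 -.0104 0 .005; 0 .0325 -.012 0 .005'
python3 go.py .6245 .086 .232 -5.7
```

```text
time: 13.23
ee_pos: [0.591, 0.0884, 0.2371]
tcp_rot: [-180.0, 0.1, 84.2]
wrist_force: [-2.0, -5.8, -3.2]
opening: 0.0107
grasp_force: 29.3
t 13.2333 pos [0.591  0.0884 0.2371] shift [0.0009 0.0336 0.0051] turn -0.06 F [-2.  -5.8 -3.2] q [  9.  11.  16.  94.  -0. 104.] op 0.0107 g 29.335894882678986
```

```bash
cd .;
python3 drive.py '-.0003 .006 -.0015 0 .005; -.0005 .0125 -.0027 0 .005; -.0007 .019 -.0036 0 .005; -.0007 .0245 -.0041 0 .005; -.0007 .029 -.0044 0 .005'
python3 drive.py '0 .003 0 0 .005; 0 .0045 0 0 .005; 0 .0045 0 0 .005'
python3 go.py .6245 .086 .232 -5.7
python3 - <<'E'
from h import *
b=bot.camera("scene"); a=bot.camera("top")
cv2.imwrite("pics/scene4.png",b);cv2.imwrite("pics/top4.png",a)
cv2.imwrite("pics/p5.png",cv2.resize(b[115:265,245:405],(640,600),interpolation=cv2.INTER_CUBIC))
E
```

```text
time: 13.65
ee_pos: [0.62, 0.0853, 0.2414]
tcp_rot: [-180.0, 0.0, 84.3]
wrist_force: [-2.4, -5.0, -5.1]
opening: 0.0107
grasp_force: 29.2
time: 13.9
ee_pos: [0.6245, 0.0848, 0.2416]
tcp_rot: [180.0, 0.0, 84.2]
wrist_force: [-1.0, -5.5, -2.1]
opening: 0.0106
grasp_force: 29.4
t 13.9 pos [0.6245 0.0848 0.2416] shift [ 0.0012 -0.0001  0.0096] turn -0.05 F [-1.  -5.5 -2.1] q [  8.  16.  22.  96.  -0. 104.] op 0.0106 g 29.359506368637085
```

View pics/p5.png

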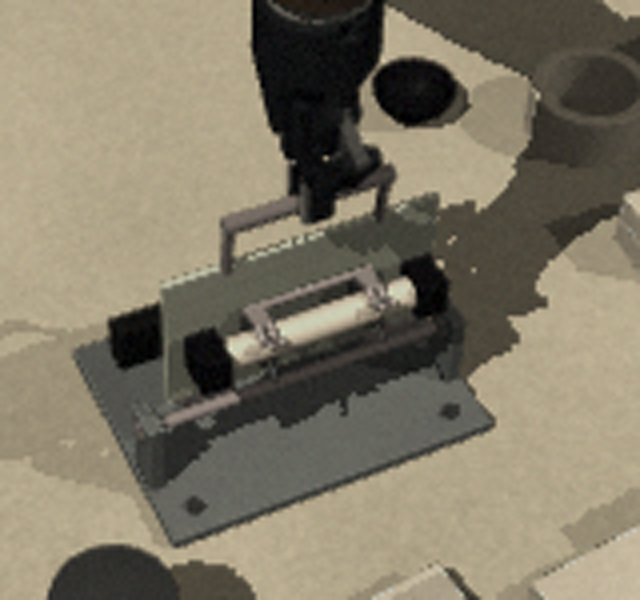

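The picture shows the flap upright with the lamp held in its clip. The handle bar runs from crop (225,222) to (390,172), which is about (301.3,170.4) to (342.5,157.9) in the full picture. I'll check the angle with the calibration.

```bash
python3 - <<'E'
from h import *
np.set_printoptions(precision=1,suppress=True)
h=np.array([.6245,.086]);y=np.array([.0993,.995]);x=np.array([.995,-.0993])
for R_ in(.17,.178):
  for th in(80,86,90,94,100):
    t=np.radians(th); c=h-x*R_*np.cos(t); print(R_,th,*[proj("scene",[*(c+s*.057*y),.062+R_*np.sin(t)])+[.5,-.45] for s in(-1,1)],
     "lamp",*[proj("scene",[*(h-x*.075*np.cos(t)+x*.021*np.sin(t)+s*.079*y),.062+.075*np.sin(t)+.021*np.cos(t)])+[.5,-.45] for s in(-1,1)])
print("meas lamp",245+208/4,115+360/4,245+425/4,115+288/4)
o=bot.get_obs();print(o["wrist_force"],o["grasp_force"],o["qd"])
E
```

```text
0.17 80 [296.7 164.1] [336.9 151. ] lamp [295.4 200.4] [348.8 181.6]
0.17 86 [299.6 168. ] [340.1 154.6] lamp [296.7 202.8] [350.2 183.9]
0.17 90 [301.6 170.9] [342.3 157.4] lamp [297.5 204.6] [351.1 185.6]
0.17 94 [303.7 174.2] [344.5 160.5] lamp [298.4 206.4] [352.  187.3]
0.17 100 [306.7 179.5] [347.8 165.6] lamp [299.6 209.2] [353.2 189.9]
0.178 80 [296.5 161.5] [336.8 148.4] lamp [295.4 200.4] [348.8 181.6]
0.178 86 [299.5 165.5] [340.2 152.2] lamp [296.7 202.8] [350.2 183.9]
0.178 90 [301.6 168.7] [342.5 155.1] lamp [297.5 204.6] [351.1 185.6]
0.178 94 [303.7 172. ] [344.8 158.3] lamp [298.4 206.4] [352.  187.3]
0.178 100 [307.  177.7] [348.3 163.7] lamp [299.6 209.2] [353.2 189.9]
meas lamp 297.0 205.0 351.25 187.0
[-2.  -5.4 -2.4] 29.33303475379944 [ 0.  -0.  -0.1  0.  -0.  -0.1]
```

The bar and lamp pixels both match 90° at a 170 mm radius. I'll let it settle and hand in.

```bash
cd .;
python3 drive.py '0 0 0 0 .005; 0 0 0 0 .005; 0 0 0 0 .005; 0 0 0 0 .005; 0 0 0 0 .005'
python3 -c "
from workcell import bot
print(bot.job_done())"
```

```text
time: 14.42
ee_pos: [0.6242, 0.0848, 0.2416]
tcp_rot: [-180.0, 0.0, 84.3]
wrist_force: [-1.7, -5.3, -2.5]
opening: 0.0107
grasp_force: 29.3
the job is handed in; nothing more can be done
None
```

I pressed the lamp into its clip, swung the flap up to about 90° by the camera check, and handed the job in at about 14.4 s with the handle still gripped at 29 N; no verdict was returned.

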